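Find the second hidden notch of an index head and lock it

ROBOT

A 6-joint arm with a two-finger parallel gripper is mounted at the origin on a cart in front of the work surface, level with it; the furniture and walls round the work are solid. World frame = base frame: x ahead of the robot, y to its left, z up, the work surface at z = 0. Lengths are in mm, angles in rad, forces in N, time in s.
With the tool pointing down it reaches from about 275 to 750 mm from the base axis. Payload 10.2 kg.
Tool frame: the origin (TCP) lies midway between the tips of the shut fingers; the grasp point (between the pads) lies 19 mm behind it (ctrl.grasp_offset is the distance from the TCP to the grasp point, in mm); z points along the fingers, y is the line along which they close (so a half turn about z gives the same grasp; the last joint's range is limited). The gripper opens to 85 mm and grips with 20 to 120 N. Pads are 22 mm wide; open, the fingers measure 114 mm over their backs; the gripper's body (76 mm by 85 mm) begins 54 mm behind the grasp point. The pads swing forward as they close: fully open they stand 13 mm farther back than shut.
Start: joints at [1.065, 0.313, 1.498, -0, 1.331, -0.223], TCP at [146.512, 504.148, 231.294] pointing down, gripper open.
Joint ranges: [-2.94, 2.94], [-0.97, 2.17], [0.19, 2.56], [-1.23, 4.37], [0.02, 3.11], [-2.88, 2.88]. Speed limits (rad/s): [2.39, 2.39, 3.01, 3.14, 3.14, 3.14].

INTERFACE

Orientations are given as a unit quaternion [w, x, y, z].
In Python, from rig import ctrl, viewer, models gives the robot as it stands. The module is installed in compiled form; this text tells all that it offers.
- The arm moves only by the shell command python3 -m pendant 'ROWS' [OPENING] [FORCE]. ROWS is text: rows parted by semicolons, each of 4 numbers parted by spaces: the shift along the tool's x, y, z in m, then the turn about the tool's z in rad. In form: x y z yaw; .... A call has 1 to 10 rows; each row shifts and turns the commanded pose from where the row before left it, along the tool's axes as they then stand; what a row does not reach is not made up. A row lasts 1/8 s, in which the tool goes at most 62.5 mm and 10.7 degrees, less where a joint would pass 70% of its speed; a pose out of reach is approached as far as the arm can. A call is refused whole if a number of a shift passes 0.0625 or a number of a turn 0.188, either way. A call with a gripper value outside its range is refused whole. OPENING is the opening, from 0 (shut) to 1 (fully open), set as the call begins (- or left out, the last holds). The fingers move at their own pace and stop on an object; FORCE is the grip in N (left out, the last holds). Time passes only in rows, so rows that do not move let the fingers close. It gives the time, the measured TCP pose, the force, the opening and the grip force at its end, in the units of the state.
- ctrl.sense(): the state, without advancing time (a new reading comes with each control period).
- viewer.capture(name): name is "scene" or "top" or "wrist"; returns a dict with "color" (420x560x3 uint8, red, green, blue), "vertical_fov" (degrees; the focal length in pixels is half the picture's height over the tangent of half this angle, whatever the lens; pixels are square), "cx", "cy" (the principal point, pixels), "dist" ([k1, k2, p1, p2, k3] as OpenCV has them; the pictures are not rectified), "pose" (4x4, takes a point from camera to world coordinates). Camera axes: x right, y down, z forward; pixel columns grow to the right and rows downward; lengths in mm; the calibration is good to about 2 mm. A picture is of the moment at which its call begins. There is no depth.
- ctrl.finish_job(): hands the job in; it is judged then, once.
Trained networks look in the newest picture that a camera, given by its name, has taken for a name from the list of things; names that differ only in an ending like _2 or _b are one class to them, and where a whole thing is asked for, a point or a joint stands for the part that bears it (a point fixed in the world has none). Each returns a list of dicts, best first, with "p" (0 to 1); they miss things now and then, are a little off and sometimes report something else, mostly with a low value. They report only what shows in the picture. A call takes as long as a camera call.
- models.boxes_of(camera, query): "at" ([x, y, z] in mm, in world coordinates, good to about 4 mm: the middle of the surface that is visible of it).
The state is a dict: "time_s": time; "joints": joint angles; "dq": joint speeds; "tau": joint torques, N m; "eef_pos": TCP position; "ee_rot": TCP orientation; "force": force on the tool from outside, world axes, zero at the start; "wrist_torque": the same for the moment, N m; "grip_width": opening from 0.0 (shut) to 1.0 (fully open); "grip_force": force on a finger pad.
Only numpy, scipy, OpenCV 4.12 (cv2) and the standard library are available. Lean on these libraries where they do the work, as an engineer would, in place of code of your own. Each camera call takes 0.05 s, during which the arm holds its last target. There are 200 camera calls.

TASK

The index head on the bench has lost its marks. Turn its round black knob slowly clockwise: feel it dip into a first hidden notch, go on past that one, and stop and let go in the second notch you feel. Then push the red-tabbed locking bolt fully home without ever forcing it against the disc inside; leave the tape measure, the glue bottle and the pencil where they are.

Things in the scene. Friction and masses are not known exactly. Their poses are not given: they have to be found in the camera images.
- index_head: Blue round index head: drum 100 mm across, 48 mm high, on a steel base plate 176x116 mm, 10 mm thick, fixed to the bench. Origin: on the bench under the knob's axis; z up; +x is the way the locking bolt moves to lock, from its red tab toward the knob. The plate reaches from 110 mm behind the axis (-x, bolt side) to 66 mm beyond. In the drum, out of sight, a disc turns with the knob.
- knob_center (a point): Point on the knob's axis in the middle of the knob, 74 mm above the bench; its axes are the head's and do not turn. The black fluted knob is 58 mm across, from 56 to 92 mm above the bench, round, without a mark. Turning it clockwise seen from above, its first notch comes after 0.25 to 0.8 rad, the second 0.3 to 0.6 rad later (0.7 to 1.25 rad from the start), an end stop 0.6 rad after that.
- knob_foot (a point): Point on the knob's axis on the drum's top, 48 mm above the bench. Feel: drag just under 0.1 Nm; in the last 0.08 rad before either notch's centre the torque dips 0.1 to 0.2 Nm below that, the knob pulling itself forward; past the centre it rises 0.3 Nm or more above, then springs free. Let go within 0.03 rad of the centre, it draws itself in. Grips under about 15 N can slip at a notch.
- bolt (a joint): Travel of the locking bolt in m: 0 = drawn out, 0.020 = fully home (end stop). It slides with about 3 N of friction and stays where it is left. Unless the knob rests in its second notch, the bolt's tongue meets the disc inside after about 5 to 9 mm and stops. Never press it against the disc with more than about 20 N.
- bolt_push (a point): Middle of the outer face of the bolt's red tab (30 mm wide, 10 mm thick, from 28 to 60 mm above the bench), 46 mm above the bench, 97 mm from the knob's axis when drawn out. Push here along +x of the head, with shut fingers. The steel guides below the tab are 28 mm high. Beside the work stand a bench vice (left) and a tool chest (right): cross them with the fingertips 0.36 m or more above the bench.
- bolt_tongue: Steel tongue 8 mm wide at the inner end of the bolt, out of sight in the drum; moves with the bolt (origin: on the bench under the knob's axis when the bolt is drawn out).
- tape_measure: Yellow tape measure, 38x102x65 mm, loose, origin at the centre of its underside. Leave alone.
- glue_bottle: Cream glue bottle, 62 mm across, 190 mm high, loose, origin at the centre of its underside. Leave alone.
- pencil: Red pencil, 158 mm long, loose, origin at the centre of its underside. Leave alone.

How it is judged:
By the outcome, as a careful person would: the job done as asked, in the order asked, and still so for the second after the job is handed in, with the robot touching nothing.
It also fails if it takes over 72 s, if anything falls off the work surface, if the arm or the gripper's body presses on something with over 40 N, if the wrist force passes 120 N, or if a joint passes its speed limit or range.

## Working session

There is one attempt and no reset: what is moved stays moved. The work goes in short steps, Python scripts to look and compute and a shell command to move; the robot and the scene stay as the last step left them, time stands still between calls to the robot, and variables do not carry over. Pictures are saved under pics/ and viewed, at most 10 in all, crops included, and the job is handed in when it is done.

```bash
mkdir -p pics; python3 - <<'E'
from rig import ctrl, viewer, models
import cv2
s=ctrl.sense();print({k:s[k] for k in('time_s','eef_pos','ee_rot','force','wrist_torque','grip_width')},ctrl.grasp_offset)
for c in('scene','top'):
    d=viewer.capture(c);cv2.imwrite(f'pics/{c}1.png',d['color'][:,:,::-1])
    print(c,d['pose'],d['vertical_fov'],d['cx'],d['cy'])
    for q in('index_head','knob_center','bolt_push','tape_measure','glue_bottle','pencil'):
        print(q,[(r['at'],r['p']) for r in models.boxes_of(c,q)][:3])
E
```

```text
{'time_s': 0.0, 'eef_pos': array([146.37957047, 503.9067474 , 230.73073617]), 'ee_rot': array([-2.29915809e-04,  1.40926033e-01,  9.90019910e-01, -6.14457385e-04]), 'force': array([ 0.15205985,  0.76970168, -0.584337  ]), 'wrist_torque': array([-0.00252902,  0.01001537,  0.01579982]), 'grip_width': 0.9955285866622717} 18.700000000000003
scene [[ 4.56687075e-01 -4.85152152e-01  7.45697194e-01  2.83584414e+01]
 [-8.89481274e-01 -2.33818230e-01  3.92622081e-01 -2.82889273e+02]
 [-1.61238489e-02 -8.42589120e-01 -5.38315518e-01  5.24048569e+02]
 [ 0.00000000e+00  0.00000000e+00  0.00000000e+00  1.00000000e+00]] 47.374247476760615 278.163394290173 213.87404936565832
index_head [([583.0, -48.1, 29.6], 0.96)]
knob_center [([584.9, -49.7, 29.1], 0.68)]
bolt_push [([554.9, -91.2, 46.1], 0.86)]
tape_measure [([741.4, 211.3, 33.4], 0.78)]
glue_bottle [([780.3, 43.9, 90.3], 0.86)]
pencil [([781.3, -108.8, 4.7], 0.95)]
top [[-1.75778543e-04 -9.92416343e-01  1.22921812e-01  5.56959928e+02]
 [-9.99984039e-01  8.68614570e-04  5.58282981e-03  3.63356186e+01]
 [-5.64726322e-03 -1.22918869e-01 -9.92400655e-01  9.11483428e+02]
 [ 0.00000000e+00  0.00000000e+00  0.00000000e+00  1.00000000e+00]] 56.848085278618065 279.57531267457824 207.5599601612611
index_head [([603.8, -33.8, 25.4], 0.95)]
knob_center [([600.2, -35.8, 27.2], 0.63), ([787.7, -94.4, 8.4], 0.57)]
bolt_push [([568.0, -86.8, 26.1], 0.44)]
tape_measure [([754.9, 209.7, 53.9], 0.9)]
glue_bottle [([785.4, 50.8, 124.1], 0.69)]
pencil [([784.7, -99.5, 6.4], 0.68)]
```

View pics/scene1.png

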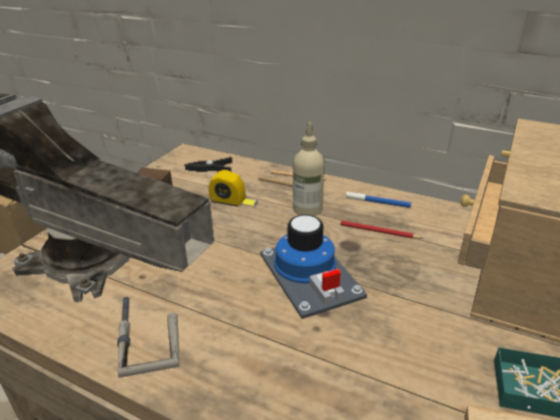

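View pics/top1.png

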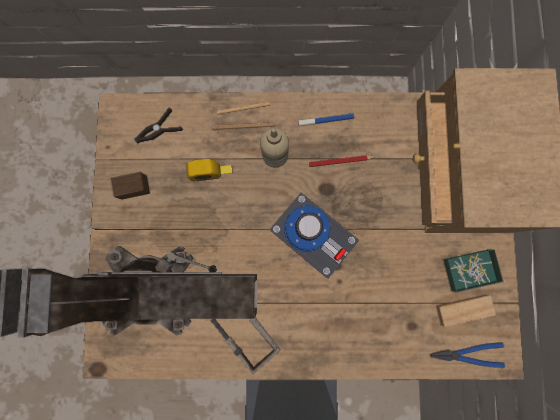

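The head's knob is at about top (310,227), with the red tab at (341,254) and plate screws at (301,199), (277,229), (352,240), (326,271). The vice fills the left at rows 270-320 and the chest stands on the right. I'll work out the geometry from these.

```bash
cat > h.py <<'E'
from rig import ctrl, viewer, models
import cv2, numpy as np
def K(d):
    f=d['color'].shape[0]/2/np.tan(np.radians(d['vertical_fov']/2))
    return np.array([[f,0,d['cx']],[0,f,d['cy']],[0,0,1]])
def toworld(d,uv,z):
    n=cv2.undistortPoints(np.array([[uv]],float),K(d),np.array(d['dist'],float))[0,0]
    T=np.array(d['pose']);r=T[:3,:3]@[n[0],n[1],1];c=T[:3,3]
    return c+r*(z-c[2])/r[2]
def topix(d,P):
    T=np.linalg.inv(np.array(d['pose']));P=np.atleast_2d(P).astype(float)
    return cv2.projectPoints(P,cv2.Rodrigues(T[:3,:3])[0],T[:3,3],K(d),np.array(d['dist'],float))[0][:,0]
def blob(m,seed=None):
    n,l,st,ce=cv2.connectedComponentsWithStats(m.astype(np.uint8))
    i=1+np.argmax(st[1:,4]);return ce[i],st[i]
E
python3 - <<'E'
from h import *
d=viewer.capture('top')
for n,uv,z in [('knob',(310,227),92),('tab',(342,254),60),('s1',(301,199),12),('s2',(277,229),12),('s3',(352,240),12),('s4',(326,271),12),('viceend',(255,300),200),('vice0',(255,300),0),('chest',(425,160),100),('glue',(275,143),130),('cart',(290,385),0)]:
    print(n,toworld(d,uv,z).round(1))
for c in('scene','top'):
    d=viewer.capture(c);im=d['color'].astype(int)
    m=(im[...,0]>170)&(im[...,1]<60)&(im[...,2]<60)
    print(c,blob(m),toworld(d,blob(m)[0],46),toworld(d,blob(m)[0],60))
E
```

```text
knob [617.  -23.4  92. ]
tab [560.4 -94.9  60. ]
s1 [688.5  -8.8  12. ]
s2 [618.2  47.4  12. ]
s3 [ 592.7 -126.    12. ]
s4 [521.9 -64.9  12. ]
viceend [477.7  84.5 200. ]
vice0 [455.4  98.1   0. ]
chest [ 759.8 -270.5  100. ]
glue [788.6  50.2 130. ]
cart [268.   18.1   0. ]
scene (array([331.171875, 273.140625]), array([323, 270,  17,   7,  64], dtype=int32)) [574.38778566 -86.31238604  46.        ] [558.39691923 -92.06928314  60.        ]
top (array([340.44680851, 253.87234043]), array([336, 249,  10,  11,  47], dtype=int32)) [560.70417944 -93.57519529  46.        ] [560.64361269 -91.47376697  60.        ]
```

```bash
python3 -m pendant '0 0 -0.05 0;0 0 -0.05 0;0 0 -0.05 0;-0.0375 -0.0233 0 0;-0.0375 -0.0233 0 0;-0.0375 -0.0233 0 0;-0.0375 -0.0233 0 0;-0.0375 -0.0233 0 0;-0.0375 -0.0233 0 0;-0.0375 -0.0233 0 0' 1 40; python3 -c "
from h import *
print(ctrl.sense()['joints'])"
```

```text
time_s: 2.1
eef_pos: [353.8, 273.1, 381.4]
ee_rot: [0.0, 0.141, 0.99, 0.0]
force: [1.2, 0.5, -0.8]
grip_width: 0.997
grip_force: 0.0
[ 3.94034492e-01  7.31020434e-02  1.40564987e+00  3.79763857e-05
  1.66242855e+00 -8.93963761e-01]
```

```bash
python3 -m pendant '-0.0373 -0.0233 0 0;-0.0373 -0.0233 0 0;-0.0373 -0.0233 0 0;-0.0373 -0.0233 0 0;-0.0373 -0.0233 0 0;-0.0373 -0.0233 0 0;-0.0373 -0.0233 0 0;-0.0373 -0.0233 0 0;-0.0373 -0.0233 0 0;0 0 0 0' 1 40; python3 - <<'E'
from h import *
s=ctrl.sense();print(s['joints'],s['eef_pos'],s['wrist_torque'],s['force'])
d=viewer.capture('wrist');cv2.imwrite('pics/w1.png',d['color'][:,:,::-1]);print(np.array(d['pose']).round(2))
E
```

```text
time_s: 3.35
eef_pos: [618.0, -23.0, 379.4]
ee_rot: [-0.001, 0.142, 0.99, -0.0]
force: [0.1, 0.0, -0.2]
grip_width: 1.001
grip_force: 0.0
[-2.26301729e-01  5.03281384e-01  8.46999308e-01 -2.65588961e-04
  1.79380510e+00 -1.51152101e+00] [618.04287846 -23.02666702 379.36992894] [0.00794633 0.04211503 0.00537309] [ 0.1467426   0.04799103 -0.21911506]
[[ 2.8000e-01  9.1000e-01  3.0000e-01  5.4190e+02]
 [ 9.6000e-01 -2.7000e-01 -9.0000e-02  1.3200e+00]
 [-0.0000e+00  3.1000e-01 -9.5000e-01  5.2277e+02]
 [ 0.0000e+00  0.0000e+00  0.0000e+00  1.0000e+00]]
```

View pics/w1.png

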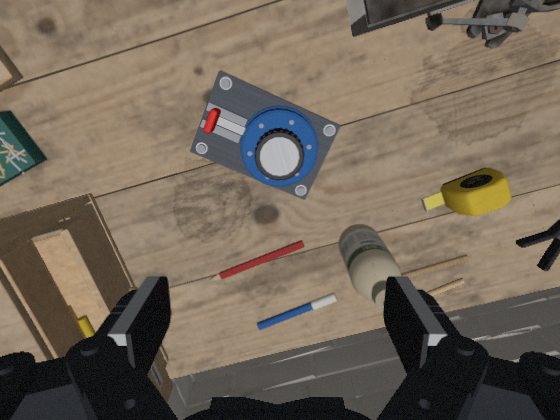

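The wrist picture shows the knob cap at (279,156), plate screws at (226,83), (202,148), (330,131), (301,190) and the red tab at (211,121).

```bash
python3 - <<'E'
from h import *
d=viewer.capture('wrist');im=d['color'].astype(int)
mn=im.min(2)
m=np.zeros(mn.shape,bool);m[125:190,245:315]=mn[125:190,245:315]>165
c,st=blob(m);k=toworld(d,c,92);print('cap',c,st,k)
S=[toworld(d,p,12)[:2] for p in((226,83),(202,148),(330,131),(301,190))];
ctr=np.mean(S,0);dr=(S[2]+S[3]-S[0]-S[1]);dr/=np.linalg.norm(dr);print(np.round(S,1),ctr,np.arctan2(dr[1],dr[0]),'axis',ctr+22*dr)
# blue drum top ellipse
b=(im[...,2]>110)&(im[...,0]<70);b[:60]=0;b[220:]=0
n,l,st,ce=cv2.connectedComponentsWithStats(b.astype(np.uint8));i=1+np.argmax(st[1:,4]);
p=cv2.convexHull(np.argwhere(l==i)[:,::-1].astype(np.int32))
e=cv2.fitEllipse(p);print('drum',e,toworld(d,e[0],48))
r=(im[...,0]>150)&(im[...,1]<60)&(im[...,2]<60);r[200:]=0
c,st=blob(r);print('tab',c,st,toworld(d,c,60),toworld(d,c,50))
E
```

```text
cap [277.73321555 156.73233216] [ 259  138   38   38 1132] [621.74357618 -19.7495641   92.        ]
[[ 524.9  -61.5]
 [ 595.9 -120.6]
 [ 622.8   54. ]
 [ 692.1   -5.4]] [608.96245188 -33.36536997] 0.8712583901124025 axis [623.12746456 -16.53229492]
drum ((277.6564636230469, 146.51425170898438), (77.739013671875, 80.25426483154297), 0.34425556659698486) [617.28535754 -18.43867802  48.        ]
tab [208.4962406  122.06766917] [203 110  13  24 133] [563.18200922 -90.54386928  60.        ] [563.66069012 -92.55400926  50.        ]
```

```bash
python3 -m pendant '-0.001 0.004 0 0;0 0 0.0458 0;0 0 0.0458 0;0 0 0.0458 0;0 0 0.0458 0;0 0 0.0458 0;0 0 0 0' 1 40; python3 - <<'E'
from h import *
s=ctrl.sense();print(s['eef_pos'],s['wrist_torque'],s['force'])
d=viewer.capture('wrist');cv2.imwrite('pics/w2.png',d['color'][:,:,::-1])
for z in(92,56,48): print(z,topix(d,[620,-19.5,z]))
E
```

```text
time_s: 4.32
eef_pos: [617.4, -16.0, 150.2]
ee_rot: [-0.003, 0.14, 0.99, 0.0]
force: [-0.6, 0.3, 1.0]
grip_width: 1.0
grip_force: 0.0
[617.41143295 -15.9920608  150.15362188] [ 0.01193787 -0.02098761 -0.01073036] [-0.62116411  0.27356899  0.95111387]
92 [[269.08285525 232.29736827]]
56 [[270.14329223 212.02205616]]
48 [[270.34076309 208.24372117]]
```

View pics/w2.png

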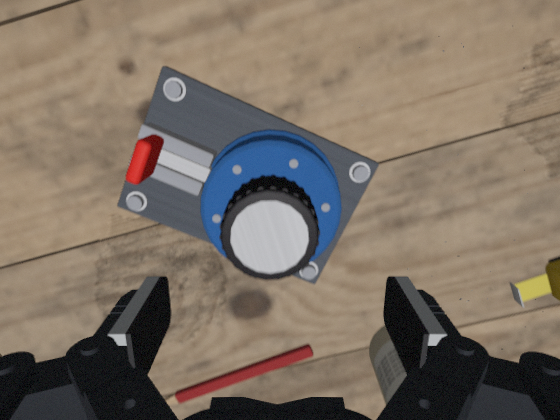

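The knob cap is centred near (270,234), against a predicted (269,232). The estimate holds, so I'll refine it with a fit of the cap.

```bash
python3 - <<'E'
from h import *
d=viewer.capture('wrist');im=d['color'].astype(int)
m=np.zeros(im.shape[:2],bool);m[185:285,215:325]=im.min(2)[185:285,215:325]>150
n,l,st,ce=cv2.connectedComponentsWithStats(m.astype(np.uint8));i=1+np.argmax(st[1:,4])
e=cv2.fitEllipse(cv2.convexHull(np.argwhere(l==i)[:,::-1].astype(np.int32)))
k=toworld(d,e[0],92);print(e,k)
s=ctrl.sense()
w,x,y,z=s['ee_rot'];from scipy.spatial.transform import Rotation as R
print(s['eef_pos'],R.from_quat([x,y,z,w]).inv().apply(k-s['eef_pos']))
r=(im[...,0]>150)&(im[...,1]<60)&(im[...,2]<60);r[200:]=0
c,st=blob(r);t=toworld(d,c,52);print('tab',c,st,t)
S=[toworld(d,p,12)[:2] for p in((174.5,89.5),(136.5,202),(360,172.5),(308.5,269.5))]
ctr=np.mean(S,0);dr=(S[2]+S[3]-S[0]-S[1]);dr/=np.linalg.norm(dr);print(np.round(S,1),np.arctan2(dr[1],dr[0]),'axis',ctr+22*dr)
E
```

```text
((269.1642150878906, 231.27786254882812), (71.62022399902344, 76.97150421142578), 92.47897338867188) [622.21623809 -20.16217897  92.        ]
[619.67550604 -16.76599    154.5243939 ] [-3.21534011 -2.56687933 62.53288711]
tab [138.4291939  158.27233115] [127 136  25  44 459] [563.81331697 -93.72820131  52.        ]
[[ 527.8  -65.4]
 [ 599.7 -125.7]
 [ 625.7   51.2]
 [ 696.6   -8.8]] 0.8753139656844444 axis [626.53339495 -20.27934152]
```

```bash
python3 -m pendant '-0.0025 -0.0028 0.02 0;0 0 0.025 0;0 0 0.025 0;0 0 0.025 0;0 0 0 0;0 0 0 0' 1 40; python3 - <<'E'
from h import *
s=ctrl.sense();print(s['eef_pos'],s['wrist_torque'],s['force'])
E
```

```text
time_s: 5.18
eef_pos: [621.9, -20.7, 59.8]
ee_rot: [0.002, 0.141, 0.99, -0.0]
force: [-1.2, -0.4, 0.1]
grip_width: 0.998
grip_force: 0.0
[621.89820499 -20.71288722  59.82337399] [-0.00761666 -0.032204    0.01327159] [-1.2030628  -0.35286006  0.12232942]
```

```bash
python3 -m pendant '0 0 0 0;0 0 0 0;0 0 0 0;0 0 0 0;0 0 0 0;0 0 0 0;0 0 0 0;0 0 0 0' 0 30; python3 - <<'E'
from h import *
s=ctrl.sense();print(s['eef_pos'],s['wrist_torque'],s['force'],s['tau'],s['joints'])
E
```

```text
time_s: 6.18
eef_pos: [621.0, -21.6, 58.9]
ee_rot: [0.001, 0.141, 0.99, -0.001]
force: [-4.2, -4.1, 7.9]
grip_width: 0.668
grip_force: 31.2
[620.97144412 -21.60196546  58.91208776] [-0.60794628  0.61631757  0.05139574] [-4.20442082 -4.09803397  7.86976578] [ 2.72126086e+00 -5.02386904e+01 -2.17091131e+01  1.01422872e+00
 -6.88785966e-01  4.96805110e-02] [-0.22247025  0.69195164  1.37958739 -0.00160293  1.0683957  -1.50963593]
```

```bash
cat > t.py <<'E'
from rig import ctrl
import numpy as np
from scipy.spatial.transform import Rotation as R
s=ctrl.sense();w,x,y,z=s['ee_rot'];m=R.from_quat([x,y,z,w]).as_matrix()
print('T yaw %.3f Tz %.3f tau6 %.3f F %s g %.0f xy %s t %.1f'%(-np.arctan2(m[1,0],m[0,0])%(2*np.pi)-3.425,s['wrist_torque'][2],s['tau'][5],np.round(s['force'],1),s['grip_force'],np.round(s['eef_pos'],1),s['time_s']))
E
q(){ python3 t.py; }
python3 -m pendant '0 -0.001 -0.0005 0;0 0 0 0' >/dev/null; q
python3 -m pendant '0 0 0 0.04;0 0 0 0' >/dev/null; q
python3 -m pendant '0 0 0 0.04;0 0 0 0' >/dev/null; q
python3 -m pendant '0 0 0 0.04;0 0 0 0' >/dev/null; q
python3 -m pendant '0 0 0 0.04;0 0 0 0' >/dev/null; q
```

```text
T yaw -0.001 Tz 0.052 tau6 -0.003 F [-0.6  0.3  7.3] g 32 xy [620.9 -21.7  58.9] t 6.4
T yaw 0.040 Tz -0.113 tau6 0.026 F [-0.6 -0.   7.2] g 32 xy [621.  -21.7  58.9] t 6.7
T yaw 0.080 Tz -0.085 tau6 0.043 F [-1.1 -0.8  7.5] g 32 xy [620.9 -21.7  58.9] t 6.9
T yaw 0.120 Tz -0.066 tau6 0.083 F [-1.9  0.3  7.2] g 32 xy [620.9 -21.7  58.9] t 7.2
T yaw 0.160 Tz -0.087 tau6 0.069 F [-0.3 -0.4  6.6] g 32 xy [620.9 -21.7  58.9] t 7.4
```

```bash
q(){ python3 t.py; }
python3 -m pendant '0 0 0 0.03;0 0 0 0' >/dev/null; q
python3 -m pendant '0 0 0 0.03;0 0 0 0' >/dev/null; q
python3 -m pendant '0 0 0 0.03;0 0 0 0' >/dev/null; q
python3 -m pendant '0 0 0 0.03;0 0 0 0' >/dev/null; q
python3 -m pendant '0 0 0 0.03;0 0 0 0' >/dev/null; q
python3 -m pendant '0 0 0 0.03;0 0 0 0' >/dev/null; q
python3 -m pendant '0 0 0 0.03;0 0 0 0' >/dev/null; q
python3 -m pendant '0 0 0 0.03;0 0 0 0' >/dev/null; q
python3 -m pendant '0 0 0 0.03;0 0 0 0' >/dev/null; q
python3 -m pendant '0 0 0 0.03;0 0 0 0' >/dev/null; q
python3 -m pendant '0 0 0 0.03;0 0 0 0' >/dev/null; q
python3 -m pendant '0 0 0 0.03;0 0 0 0' >/dev/null; q
```

```text
T yaw 0.190 Tz -0.173 tau6 -0.049 F [-0.8 -0.7  5.6] g 32 xy [620.9 -21.7  58.9] t 7.7
T yaw 0.220 Tz -0.079 tau6 -0.034 F [-1.7 -1.3  7.3] g 32 xy [620.9 -21.8  58.9] t 7.9
T yaw 0.250 Tz -0.144 tau6 -0.010 F [-1.2 -0.   7.4] g 32 xy [620.9 -21.8  58.9] t 8.2
T yaw 0.279 Tz 0.068 tau6 0.227 F [-1.6 -0.6  7.4] g 32 xy [620.8 -21.8  58.9] t 8.4
T yaw 0.309 Tz -0.055 tau6 0.085 F [-1.8 -0.5  7.1] g 32 xy [620.9 -21.8  58.9] t 8.7
T yaw 0.340 Tz -0.052 tau6 0.038 F [-1.5 -0.6  7.5] g 32 xy [620.9 -21.8  58.9] t 8.9
T yaw 0.370 Tz -0.090 tau6 0.008 F [-1.  -0.9  8.1] g 32 xy [620.9 -21.8  58.9] t 9.2
T yaw 0.400 Tz -0.115 tau6 0.004 F [-1.4 -0.1  7. ] g 32 xy [620.8 -21.8  58.9] t 9.4
T yaw 0.430 Tz -0.083 tau6 -0.003 F [-1.3 -1.1  6.6] g 32 xy [620.8 -21.8  58.9] t 9.7
T yaw 0.460 Tz -0.034 tau6 0.050 F [-1.9 -0.6  7.9] g 32 xy [620.8 -21.8  58.9] t 9.9
T yaw 0.490 Tz -0.135 tau6 -0.014 F [-0.7 -0.8  6.2] g 32 xy [620.8 -21.8  58.9] t 10.2
T yaw 0.520 Tz -0.086 tau6 -0.006 F [-2.  -1.1  6.6] g 32 xy [620.8 -21.9  58.9] t 10.4
```

```bash
q(){ python3 t.py; }
python3 -m pendant '0 0 0 0.01' >/dev/null; q
python3 -m pendant '0 0 0 0.01' >/dev/null; q
python3 -m pendant '0 0 0 0.01' >/dev/null; q
python3 -m pendant '0 0 0 0.01' >/dev/null; q
python3 -m pendant '0 0 0 0.01' >/dev/null; q
python3 -m pendant '0 0 0 0.01' >/dev/null; q
python3 -m pendant '0 0 0 0.01' >/dev/null; q
python3 -m pendant '0 0 0 0.01' >/dev/null; q
python3 -m pendant '0 0 0 0.01' >/dev/null; q
python3 -m pendant '0 0 0 0.01' >/dev/null; q
python3 -m pendant '0 0 0 0.01' >/dev/null; q
python3 -m pendant '0 0 0 0.01' >/dev/null; q
```

```text
T yaw 0.529 Tz 0.159 tau6 -0.036 F [-1.8 -0.4  7.7] g 32 xy [620.8 -21.8  58.9] t 10.6
T yaw 0.539 Tz 0.037 tau6 0.003 F [-0.3 -1.4  7.7] g 32 xy [620.8 -21.8  58.9] t 10.7
T yaw 0.549 Tz 0.080 tau6 -0.017 F [-1.4 -0.8  6.8] g 32 xy [620.8 -21.8  58.9] t 10.8
T yaw 0.559 Tz 0.180 tau6 0.006 F [-1.8 -0.6  7.8] g 32 xy [620.8 -21.8  58.9] t 10.9
T yaw 0.569 Tz 0.073 tau6 -0.016 F [-1.5 -1.6  6.8] g 32 xy [620.8 -21.8  58.9] t 11.1
T yaw 0.579 Tz 0.125 tau6 -0.011 F [-2.1 -2.   6.9] g 32 xy [620.8 -21.8  58.9] t 11.2
T yaw 0.589 Tz 0.062 tau6 0.006 F [-0.8 -1.6  7.2] g 32 xy [620.8 -21.9  58.9] t 11.3
T yaw 0.599 Tz 0.050 tau6 -0.029 F [-1.  -1.2  7.6] g 32 xy [620.8 -21.9  58.9] t 11.4
T yaw 0.609 Tz 0.058 tau6 -0.032 F [-0.7 -1.2  7.3] g 32 xy [620.8 -21.8  58.9] t 11.6
T yaw 0.619 Tz 0.092 tau6 -0.029 F [-2.1 -0.   7.6] g 32 xy [620.8 -21.8  58.9] t 11.7
T yaw 0.629 Tz 0.059 tau6 -0.035 F [-1.7 -1.7  7.1] g 32 xy [620.8 -21.8  58.9] t 11.8
T yaw 0.639 Tz 0.071 tau6 -0.034 F [-1.6 -1.5  7.4] g 32 xy [620.8 -21.9  58.9] t 11.9
```

```bash
q(){ python3 t.py; }
python3 -m pendant '0 0 0 0.01' >/dev/null; q
python3 -m pendant '0 0 0 0.01' >/dev/null; q
python3 -m pendant '0 0 0 0.01' >/dev/null; q
python3 -m pendant '0 0 0 0.01' >/dev/null; q
python3 -m pendant '0 0 0 0.01' >/dev/null; q
python3 -m pendant '0 0 0 0.01' >/dev/null; q
```

```text
T yaw 0.649 Tz 0.051 tau6 -0.054 F [-1.2 -1.   7.3] g 32 xy [620.8 -21.8  58.9] t 12.1
T yaw 0.659 Tz 0.042 tau6 -0.066 F [-1.4 -1.2  6.5] g 32 xy [620.8 -21.8  58.9] t 12.2
T yaw 0.669 Tz 0.048 tau6 -0.074 F [-2.2 -0.9  8. ] g 32 xy [620.8 -21.8  58.9] t 12.3
T yaw 0.679 Tz 0.000 tau6 -0.084 F [-1.7 -1.7  7.3] g 32 xy [620.8 -21.9  58.9] t 12.4
T yaw 0.689 Tz 0.040 tau6 -0.081 F [-1.  -1.1  7.5] g 32 xy [620.8 -21.9  58.9] t 12.6
T yaw 0.699 Tz 0.047 tau6 -0.072 F [-1.5 -0.6  7.9] g 32 xy [620.7 -21.9  58.9] t 12.7
```

```bash
q(){ python3 t.py; }
python3 -m pendant '0 0 0 0.01' >/dev/null; q
python3 -m pendant '0 0 0 0.01' >/dev/null; q
python3 -m pendant '0 0 0 0.01' >/dev/null; q
```

```text
T yaw 0.709 Tz 0.097 tau6 -0.023 F [-2.  -1.1  6.2] g 32 xy [620.8 -21.9  58.9] t 12.8
T yaw 0.719 Tz 0.143 tau6 0.047 F [-1.6 -2.8  8.5] g 32 xy [620.7 -21.9  58.9] t 12.9
T yaw 0.729 Tz 0.198 tau6 0.128 F [-2.2 -1.6  7.2] g 32 xy [620.7 -21.8  58.9] t 13.1
```

```bash
q(){ python3 t.py; }
python3 -m pendant '0 0 0 -0.01;0 0 0 -0.01' >/dev/null; q
python3 -m pendant '0 0 0 0;0 0 0 0;0 0 0 0;0 0 0 0;0 0 0 0' 1 30; q
python3 -m pendant '0 0 0 0;0 0 0 0;0 0 -0.025 0;0 0 -0.025 0;0 0 -0.025 0;0 0 -0.025 0;0 0 0 0' 1 30 ; q
```

```text
T yaw 0.709 Tz -0.074 tau6 0.033 F [-2.9 -1.4  7.2] g 32 xy [620.8 -21.9  58.9] t 13.3
time_s: 13.92
eef_pos: [620.3, -21.5, 57.8]
ee_rot: [-0.0, 0.476, 0.879, 0.0]
force: [-0.6, -0.4, -0.6]
grip_width: 1.002
grip_force: 0.0
T yaw 0.709 Tz -0.013 tau6 0.001 F [-0.6 -0.4 -0.6] g 0 xy [620.3 -21.5  57.8] t 13.9
time_s: 14.8
eef_pos: [621.1, -21.7, 159.5]
ee_rot: [0.002, 0.476, 0.879, 0.001]
force: [0.2, -0.2, 0.2]
grip_width: 0.999
grip_force: 0.0
T yaw 0.709 Tz -0.082 tau6 0.000 F [ 0.2 -0.2  0.2] g 0 xy [621.1 -21.7 159.5] t 14.8
```

```bash
python3 -m pendant '0 0 0 0.1825;0 0 0 0.1825;0 0 0 0.1825;0 0 0 0.1825;0 0 0 0.1825;0 0 0 0.1825;0 0 0 0.182;-0.044 0 0 0;-0.044 0 0 0;-0.044 0 0 0' 0 30; python3 -m pendant '0 0 0 0;0 0 0 0'; python3 - <<'E'
from h import *
from scipy.spatial.transform import Rotation as R
s=ctrl.sense();w,x,y,z=s['ee_rot'];r=R.from_quat([x,y,z,w])
u=np.array([.643,.766,0]);A=np.array([620.8,-21.8,0])
print(r.as_matrix()[:,0],r.inv().apply(A-128*u+[0,0,42]-s['eef_pos']),s['joints'],s['force'])
d=viewer.capture('wrist');cv2.imwrite('pics/w3.png',d['color'][:,:,::-1])
d=viewer.capture('scene');c=cv2.resize(d['color'][170:330,210:410],None,fx=3,fy=3);cv2.imwrite('pics/s3.png',c[:,:,::-1])
E
```

```text
time_s: 16.05
eef_pos: [534.0, -123.3, 156.5]
ee_rot: [-0.001, 0.906, 0.422, -0.001]
force: [0.5, -1.0, 0.1]
grip_width: 0.005
grip_force: 0.0
time_s: 16.3
eef_pos: [535.4, -122.2, 157.1]
ee_rot: [-0.0, 0.907, 0.422, -0.0]
force: [-0.4, -0.3, -0.4]
grip_width: 0.005
grip_force: 0.0
[ 6.43567243e-01  7.65389576e-01 -1.99796594e-06] [  3.80050484   0.9085581  115.10301082] [-4.37942749e-01  4.33090040e-01  1.52792663e+00  2.61137779e-04
  1.18148753e+00  2.61107902e-01] [-0.35629174 -0.26126004 -0.38801184]
```

View pics/w3.png

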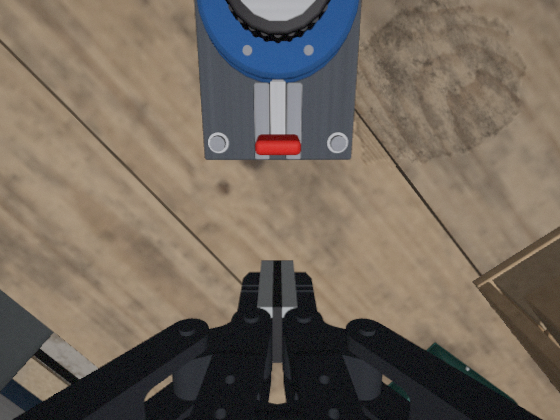

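The tab (278,145) lines up with the shut fingers (277,262), and the bolt is still drawn out. I'll go down and approach it.

```bash
python3 -m pendant '0 0.001 0.029 0;0 0 0.029 0;0 0 0.029 0;0 0 0.028 0;0 0 0 0;0 0 0 0;0 0 0 0' 0 30
python3 -m pendant '0.004 0 0 0;0.004 0 0 0;0.004 0 0 0;0 0 0 0'
python3 -m pendant '0.002 0 0 0;0 0 0 0'|grep -E 'eef|force:'
python3 -m pendant '0.002 0 0 0;0 0 0 0'|grep -E 'eef|force:'
python3 -m pendant '0.002 0 0 0;0 0 0 0'|grep -E 'eef|force:'
python3 -m pendant '0.002 0 0 0;0 0 0 0'|grep -E 'eef|force:'
```

```text
time_s: 17.27
eef_pos: [536.9, -123.3, 44.0]
ee_rot: [0.001, 0.906, 0.422, 0.001]
force: [0.3, 0.2, -0.0]
grip_width: -0.001
grip_force: 0.0
time_s: 17.77
eef_pos: [544.1, -113.8, 42.8]
ee_rot: [0.0, 0.906, 0.422, 0.0]
force: [-0.7, -0.1, -0.2]
grip_width: 0.005
grip_force: 0.0
eef_pos: [545.2, -112.5, 42.8]
force: [-1.0, 1.3, -0.5]
grip_force: 0.0
eef_pos: [546.5, -110.9, 42.8]
force: [-0.3, -1.3, 0.9]
grip_force: 0.0
eef_pos: [547.8, -109.4, 42.8]
force: [-0.1, 0.5, -0.6]
grip_force: 0.0
eef_pos: [549.1, -107.8, 42.8]
force: [0.3, 1.0, -0.2]
grip_force: 0.0
```

```bash

python3 -m pendant '0.002 0 0 0;0 0 0 0'|grep -E 'eef|force:'
python3 -m pendant '0.002 0 0 0;0 0 0 0'|grep -E 'eef|force:'
python3 -m pendant '0.0015 0 0 0;0 0 0 0'|grep -E 'eef|force:'
python3 -m pendant '0.0015 0 0 0;0 0 0 0'|grep -E 'eef|force:'
python3 -m pendant '0.0015 0 0 0;0 0 0 0'|grep -E 'eef|force:'
python3 -m pendant '0.0015 0 0 0;0 0 0 0'|grep -E 'eef|force:'
```

```text
eef_pos: [550.4, -106.3, 42.8]
force: [0.8, 0.7, -0.2]
grip_force: 0.0
eef_pos: [551.7, -104.8, 42.8]
force: [0.5, -0.7, 0.1]
grip_force: 0.0
eef_pos: [552.5, -103.8, 42.8]
force: [-1.8, -2.1, 0.8]
grip_force: 1.3
eef_pos: [553.5, -102.5, 42.8]
force: [-2.3, -3.0, 0.1]
grip_force: 1.2
eef_pos: [554.6, -101.3, 42.8]
force: [-1.1, -0.9, 0.9]
grip_force: 1.0
eef_pos: [555.6, -100.2, 42.8]
force: [-1.5, -2.1, 0.8]
grip_force: 0.9
```

```bash

python3 -m pendant '0.001 0 0 0;0 0 0 0'|grep -E 'eef|force:'
python3 -m pendant '0.001 0 0 0;0 0 0 0'|grep -E 'eef|force:'
python3 -m pendant '0.001 0 0 0;0 0 0 0'|grep -E 'eef|force:'
```

```text
eef_pos: [556.2, -99.4, 42.8]
force: [-1.0, -1.9, 0.1]
grip_force: 1.1
eef_pos: [556.8, -98.7, 42.8]
force: [-1.8, -1.9, 0.6]
grip_force: 1.2
eef_pos: [557.5, -97.9, 42.8]
force: [-0.9, -1.2, -0.0]
grip_force: 1.2
```

```bash

python3 -m pendant '0.001 0 0 0;0 0 0 0'|grep -E 'eef|force:'
python3 -m pendant '0.001 0 0 0;0 0 0 0'|grep -E 'eef|force:'
```

```text
eef_pos: [558.1, -97.2, 42.8]
force: [-1.9, -0.9, 0.2]
grip_force: 1.1
eef_pos: [558.7, -96.4, 42.8]
force: [-2.1, -1.5, -0.2]
grip_force: 1.1
```

Past 10 mm and only friction so far, so the tongue has entered the slot.

```bash

python3 -m pendant '0.0015 0 0 0;0 0 0 0'|grep -E 'eef|force:'
python3 -m pendant '0.0015 0 0 0;0 0 0 0'|grep -E 'eef|force:'
python3 -m pendant '0.0015 0 0 0;0 0 0 0'|grep -E 'eef|force:'
python3 -m pendant '0.0015 0 0 0;0 0 0 0'|grep -E 'eef|force:'
python3 -m pendant '0.001 0 0 0;0 0 0 0'|grep -E 'eef|force:'
python3 -m pendant '0.001 0 0 0;0 0 0 0'|grep -E 'eef|force:'
```

```text
eef_pos: [559.7, -95.2, 42.8]
force: [-1.7, -2.0, 0.3]
grip_force: 1.0
eef_pos: [560.7, -94.0, 42.8]
force: [-1.2, -1.3, 0.3]
grip_force: 0.9
eef_pos: [561.7, -92.9, 42.8]
force: [-1.8, -1.7, 0.0]
grip_force: 1.0
eef_pos: [562.6, -91.8, 42.8]
force: [-2.0, -1.9, 0.3]
grip_force: 1.0
eef_pos: [563.2, -91.0, 42.8]
force: [-1.7, -1.6, 0.2]
grip_force: 1.1
eef_pos: [563.9, -90.3, 42.8]
force: [-1.5, -2.0, 1.1]
grip_force: 1.2
```

```bash

python3 -m pendant '0.001 0 0 0;0 0 0 0'|grep -E 'eef|force:'
python3 -m pendant '0.0007 0 0 0;0 0 0 0'|grep -E 'eef|force:'
```

```text
eef_pos: [564.5, -89.5, 42.8]
force: [-2.0, -1.2, -0.1]
grip_force: 1.2
eef_pos: [564.6, -89.4, 42.8]
force: [-5.3, -4.2, 1.0]
grip_force: 3.1
```

```bash

python3 -m pendant '0.0007 0 0 0;0 0 0 0'|grep -E 'eef|force:'
python3 -m pendant '-0.01 0 0 0;-0.015 0 0 0;-0.02 0 0 0;0 0 -0.04 0;0 0 -0.05 0;0 0 -0.05 0;0 0 0 0'|grep -E 'time|eef|force:'
python3 - <<'E'
from h import *
d=viewer.capture('wrist');cv2.imwrite('pics/w4.png',d['color'][:,:,::-1])
E
```

```text
eef_pos: [564.6, -89.4, 42.8]
force: [-7.8, -7.4, 2.7]
grip_force: 5.2
time_s: 24.65
eef_pos: [537.3, -124.3, 186.5]
force: [-0.3, -0.4, -0.3]
grip_force: 0.0
```

View pics/w4.png

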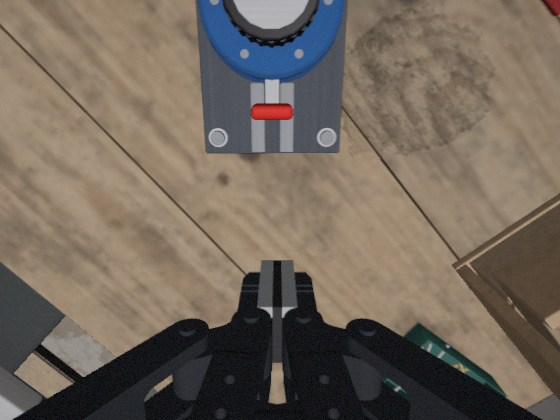

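The tab has moved in to (272,112), about 20 mm toward the drum. The bolt is home and the arm is clear of everything.

```bash
python3 -c "
from rig import ctrl
print(ctrl.finish_job())"
```

```text
the job is handed in; nothing more can be done
None
```

I turned the knob clockwise past the first notch (about 0.27 rad, felt only faintly) and let go in the second (about 0.71 rad). The bolt then slid about 20 mm home under light friction until it met its end stop at about 11 N, and I handed the job in at about 25 s with the arm clear; the tape measure, glue bottle and pencil were not touched.

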